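Build the absorber stack up to the red line

ROBOT

A 7-joint arm with a two-finger parallel gripper is mounted at the origin on a cart in front of the work surface, level with it; the furniture and walls round the work are solid. World frame = base frame: x ahead of the robot, y to its left, z up, the work surface at z = 0. Lengths are in m, angles in rad, forces in N, time in s.
With the tool pointing down it reaches from about 0.425 to 0.925 m from the base axis. Payload 6.8 kg.
Tool frame: the origin (TCP) lies where the fingers leave the gripper's body, on its centre line; the fingertips stand 73 mm ahead of it and the grasp point (between the pads) lies 54 mm ahead of it; z points along the fingers, y is the line along which they close (so a half turn about z gives the same grasp; the last joint's range is limited). The gripper opens to 85 mm and grips with 20 to 120 N. Pads are 22 mm wide; open, the fingers measure 114 mm over their backs; the gripper's body (76 mm by 85 mm) begins 54 mm behind the grasp point. The pads swing forward as they close: fully open they stand 13 mm farther back than shut.
Start: joints at [-1.262, 0.477, 0.022, 1.555, -0.011, 1.109, -0.083], TCP at [0.273, 0.617, 0.304] pointing down, gripper open.
Joint ranges: [-2.96, 2.96], [-0.34, 2.1], [-1.41, 1.46], [0.24, 2.44], [-1.37, 4.51], [0.17, 1.92], [-2.96, 2.96]. Speed limits (rad/s): [2.39, 2.39, 3.14, 3.14, 3.14, 3.14, 3.14].

INTERFACE

Orientations are given as a rotation vector (axis times angle).
In Python, from bench import r gives the robot as it stands.
- The arm moves only by the tool drive_effector, called after ">>>" as a command line: name --pt "numbers of a row" for each row, then --argument value for the rest. Schema: {"type":"object","properties":{"steps":{"type":"array","items":{"type":"array","items":{"type":"number"},"minItems":6,"maxItems":6},"minItems":1,"maxItems":5},"jaw":{"type":"number"},"force":{"type":"number"},"only":{"type":"string"},"quiet":{"type":"boolean"},"lines":{"type":"string"}},"required":["steps"],"additionalProperties":false}. steps is a list of rows, 1 to 5 of them, each of 6 numbers: dx, dy, dz in fractions of the full range, 1 being 0.8 m, then a rotation vector rx, ry, rz in a scale on which 1.0 is 2 rad; each row is the pose to reach, as a shift and turn from the pose commanded when the call began, along the tool's axes at that moment; what a row does not reach only later rows make up. A row lasts 1/10 s, in which the tool goes at most 0.05 m and 0.15 rad, less where a joint would pass 70% of its speed; a pose out of reach is approached as far as the arm can. jaw is the finger opening in m, set as the call begins (left out keeps the last). The fingers move at their own pace and stop on an object; force is the grip in N (left out, the last holds). Time passes only in rows, so rows that do not move let the fingers close. The tool returns the time, the measured TCP pose, the force, the opening and the grip force at its end. only (a regular expression) keeps the lines of the reply that match it, lines (a string "A,B") keeps lines A to B, and quiet returns only ok. Input that does not fit is refused with a message, and nothing moves.
- r.get_obs(): the state, without advancing time (a new reading comes with each control period).
- r.grab_frame(name): name is "scene" or "top" or "wrist"; returns (picture, depth): 400x640x3 uint8, blue, green, red; 400x640 float32, m along the optical axis (not along the pixel's ray), 0 where there is no reading.
- r.camera_info(name): a dict with "camera_matrix" (3x3 intrinsics, pixels), "R" (3x3) and "t" (3): a world point X has camera coordinates R X + t. Camera axes: x right, y down, z forward; pixel columns grow to the right and rows downward; lengths in m; the calibration is good to about 2 mm. The wrist camera is an equidistant fisheye: a pixel r from the principal point sees the ray r / f radians off the axis. A picture is of the moment at which its call begins: read the wrist's pose just before it. camera_info takes no time and is no camera call; for the wrist camera it gives the pose at the moment of the call.
- r.hand_in(): hands the job in; it is judged then, once.
The state is a dict: "clock": time; "joints": joint angles; "qvel": joint speeds; "tau": joint torques, N m; "tcp_pos": TCP position; "orientation": TCP orientation; "contact_force": force on the tool from outside, world axes, zero at the start; "moment": the same for the moment, N m; "grip_width": finger opening in m; "gripper_force": force on a finger pad.
Only numpy, scipy, OpenCV 4.12 (cv2) and the standard library are available. Lean on these libraries where they do the work, as an engineer would, in place of code of your own. Each camera call takes 0.05 s, during which the arm holds its last target. There are 200 camera calls.

TASK

Cover the nickel check disc in the slotted holder with absorber: stack two of the three loose discs in the holder, lying flat one on the other, so that the top of the stack comes level with the red line on the holder's posts. Leave the third disc where it lies on the desk.

Things in the scene. Friction and masses are not known exactly. Their poses are not given: they have to be found in the camera images.
- holder: Grey tube holder fixed to the desk: dark base plate 116 (x) x 84 (y) x 6 mm, two upright curved posts forming a tube, 56 mm bore, 5 mm wall, flared mouth, top 66 mm above the desk. A slot either side, 39 mm wide, full height: fingers go down in them with a disc. Origin on the tube axis at desk level, z up, x through the posts, y through the slots: fingers must close along y.
- seat (a point): Point on the tube's axis at the rim of the nickel check disc (a shallow dish 49 mm across, 9 mm thick, fixed at the bottom of the tube), on which the stack rests: 15 mm above the desk. Discs have 4 mm play all round in the bore (about 6 mm along y).
- red_line (a point): Point on the tube's axis at the height of the thin red line that runs round both posts: 53 mm above the desk, 38 mm above the check disc's rim.
- disc_blue: Blue anodised aluminium disc, 48 mm diameter, 16 mm thick (the thinnest of the three), about 80 g. Its origin is the centre of its underside, z up along its axis. Loose, lies flat on the desk; the three discs change places from run to run. Grip it across its rim; the tool's yaw does not matter for gripping.
- disc_brass: Yellow brass disc, 48 mm diameter, 22 mm thick, about 300 g. Its origin is the centre of its underside, z up along its axis. Loose, lies flat on the desk; the three discs change places from run to run. Grip it across its rim; the tool's yaw does not matter for gripping.
- disc_black: Black plastic disc, 48 mm diameter, 30 mm thick (the thickest of the three), about 120 g. Its origin is the centre of its underside, z up along its axis. Loose, lies flat on the desk; the three discs change places from run to run. Grip it across its rim; the tool's yaw does not matter for gripping.

How it is judged:
By the outcome, as a careful person would: the job done as asked, in the order asked, and still so for the second after the job is handed in, with the robot touching nothing.
It also fails if it takes over 58 s, if anything falls off the work surface, if the arm or the gripper's body presses on something with over 40 N, if the wrist force passes 120 N, or if a joint passes its speed limit or range.

## Working session

There is one attempt and no reset: what is moved stays moved. The work goes in short steps, Python scripts to look and compute and a tool call to move; the robot and the scene stay as the last step left them, time stands still between calls to the robot, and variables do not carry over. Pictures are saved under pics/ and viewed, at most 10 in all, crops included, and the job is handed in when it is done.

```bash
ls; mkdir -p pics
```

Run:
```python
from bench import r
import cv2,numpy as np
o=r.get_obs();print(o['clock'],o['tcp_pos'],o['orientation'],o['grip_width'])
ims=[]
for n in("scene","top"):
    im,d=r.grab_frame(n);np.savez(f"pics/{n}0.npz",im=im,d=d);ims.append(im)
    c=r.camera_info(n);print(n,c['camera_matrix'],c['R'],c['t'],(d>0).mean())
cv2.imwrite("pics/a_scene.png",ims[0]);cv2.imwrite("pics/a_top.png",ims[1])
```

```text
bench.py
pics
0.0 [0.27306379 0.61678535 0.30288645] [-6.49751323e-01 -3.07346633e+00  2.98994187e-03] 0.08516832745961718
scene [[377.00493015   0.         322.10637357]
 [  0.         377.00493015 200.05939397]
 [  0.           0.           1.        ]] [[-0.86835724 -0.49585296  0.0092492 ]
 [-0.2812967   0.47708685 -0.83262255]
 [ 0.40844568 -0.72561558 -0.55376362]] [0.44402614 0.23527929 0.63112843] 0.98438671875
top [[422.11372588   0.         322.06051761]
 [  0.         422.11372588 196.00158023]
 [  0.           0.           1.        ]] [[-0.01531049 -0.99986855 -0.00533682]
 [-0.98692096  0.01596843 -0.16041208]
 [ 0.16047621  0.00281103 -0.9870357 ]] [-0.06258595  0.54971204  0.9110053 ] 0.996140625
```

View pics/a_scene.png

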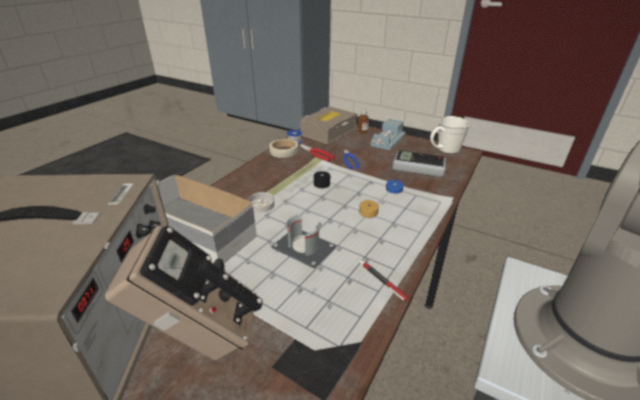

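View pics/a_top.png

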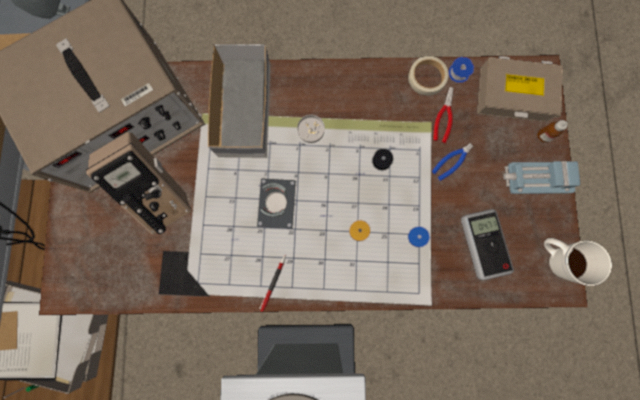

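The top view shows blue at (419,237), brass at (360,231), black at (382,159) and the holder at about (277,203), with its long side along the vertical of the picture. The blue roll at (461,68) and the pliers are distractors. Next I'll measure these.

Create h.py:
```python
from bench import r
import cv2,numpy as np
def cast(n,uv,z):
    c=r.camera_info(n);R,t=np.array(c['R']),np.array(c['t'])
    d=R.T@np.linalg.inv(c['camera_matrix'])@np.array([uv[0],uv[1],1.]);o=-R.T@t
    return o+d*(z-o[2])/d[2]
def cloud(n,d):
    c=r.camera_info(n);R,t=np.array(c['R']),np.array(c['t']);v,u=np.indices(d.shape)
    p=np.stack([u,v,np.ones_like(u)],-1)@np.linalg.inv(c['camera_matrix']).T*d[...,None]
    return (p-t)@R
```

Run:
```python
from h import *
f=np.load("pics/top0.npz");im,d=f['im'],f['d'];P=cloud("top",d);hsv=cv2.cvtColor(im,cv2.COLOR_BGR2HSV)
X=cv2.resize(im[130:260,240:440],None,fx=4,fy=4,interpolation=cv2.INTER_CUBIC);cv2.imwrite("pics/b_crop.png",X)
def blob(m,c,w=22):
    q=np.zeros(m.shape,np.uint8);y,x=c[1],c[0];q[y-w:y+w,x-w:x+w]=m[y-w:y+w,x-w:x+w];return q
for n,c,lo,hi,h in(("blue",(419,237),(100,120,50),(130,255,255),.016),("brass",(360,231),(10,90,80),(30,255,255),.022),("black",(382,159),(0,0,0),(180,255,75),.030)):
    q=blob(cv2.inRange(hsv,lo,hi),c);k=max(cv2.findContours(q,0,1)[0],key=cv2.contourArea)
    (u,v),rad=cv2.minEnclosingCircle(k);e=cv2.fitEllipse(k)
    z=np.array([P[int(v)+j,int(u)+i,2] for i in(-5,5)for j in(-5,5)])
    print(n,e,"encl",u,v,rad,cast("top",e[0],h),"z",z.round(4),"diam mm",2*rad/422*d[int(v),int(u)+5]*1000)
q=blob(cv2.inRange(hsv,(0,0,0),(180,255,110)),(277,203),32)
k=max(cv2.findContours(q,0,1)[0],key=cv2.contourArea);R=cv2.minAreaRect(k)
b=np.array([cast("top",p,.006) for p in cv2.boxPoints(R)]);print(R,b.round(4),b.mean(0),np.linalg.norm(np.diff(b,axis=0),axis=1))
m=(P[...,2]>.05)&(P[...,2]<.08);m[:, :240]=0;m[:,310:]=0;m[:165]=0;m[245:]=0
Q=P[m];print("posts",len(Q),Q.min(0),Q.max(0),(Q.min(0)+Q.max(0))/2)
print("desk z",np.median(P[240:270,310:340,2]))
```

```text
blue ((418.4191589355469, 236.3555450439453), (18.30763053894043, 19.166427612304688), 98.53134155273438) encl 418.48394775390625 236.05079650878906 9.962682723999023 [ 0.45596997 -0.29056375  0.016     ] z [0.0167 0.0173 0.0162 0.0129] diam mm 45.64218
brass ((359.2032470703125, 230.21743774414062), (19.5218448638916, 20.268159866333008), 47.546531677246094) encl 359.1363525390625 230.13636779785156 10.35037899017334 [ 0.47169512 -0.15481861  0.022     ] z [0.0215 0.0228 0.0238 0.0224] diam mm 47.341206
black ((382.3953857421875, 158.98524475097656), (18.20378303527832, 20.796104431152344), 27.87603759765625) encl 382.6914978027344 159.1170196533203 10.549993515014648 [ 0.6360065  -0.21299673  0.03      ] z [0.0335 0.0285 0.0314 0.0326] diam mm 49.08001
((276.1792907714844, 203.4517364501953), (35.17449188232422, 48.563114166259766), 3.3664612770080566) [[ 0.485   0.081   0.006 ]
 [ 0.6001  0.0753  0.006 ]
 [ 0.5937 -0.008   0.006 ]
 [ 0.4789 -0.0007  0.006 ]] [0.53942093 0.03691996 0.006     ] [0.11524702 0.08355431 0.11507435]
posts 223 [0.50220511 0.00861717 0.05063995] [0.57779051 0.06382313 0.06955033] [0.53999781 0.03622015 0.06009514]
desk z 0.0006351224512846315
```

View pics/b_crop.png

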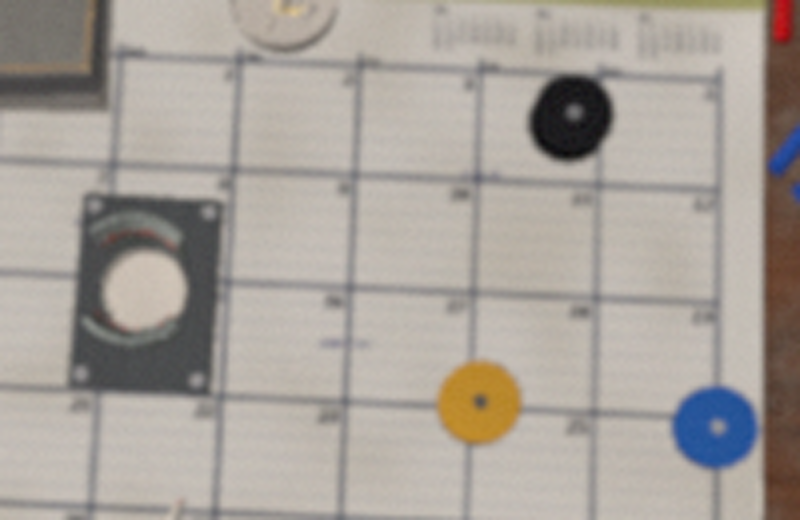

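Add to h.py:
```python
from scipy.spatial.transform import Rotation as Ro
def go(xyz,yaw=-.06):
    """shift and turn in tool axes to TCP xyz, tool pointing down, tool y along world y turned by yaw"""
    o=r.get_obs();C=Ro.from_rotvec(o['orientation']);c,s=np.cos(yaw),np.sin(yaw)
    T=Ro.from_matrix(np.array([[-c,-s,0],[-s,c,0],[0,0,-1.]]))
    d=C.inv().apply(np.array(xyz)-o['tcp_pos']);v=(C.inv()*T).as_rotvec()
    print("t",o['clock'],"shift",d.round(4),np.linalg.norm(d).round(3),"rot",v.round(4))
```

Run:
```python
from h import *
f=np.load("pics/top0.npz");P=cloud("top",f['d'])
for x0,x1,y0,y1 in((.3,.5,.2,.7),(.5,.6,.2,.3),(.5,.6,.3,.5),(.6,.8,.1,.3),(.35,.7,-.35,.2)):
    m=(P[...,0]>x0)&(P[...,0]<x1)&(P[...,1]>y0)&(P[...,1]<y1);print(x0,x1,y0,y1,P[m][:,2].max())
go((.45,.35,.30));go((.47,.1,.30));go((.456,-.29,.2))
```

```text
0.3 0.5 0.2 0.7 0.1437589568009119
0.5 0.6 0.2 0.3 0.19856029227638045
0.5 0.6 0.3 0.5 0.21926725379954357
0.6 0.8 0.1 0.3 0.2209062521109373
0.35 0.7 -0.35 0.2 0.9870411964634858
t 0.1 shift [-0.2698 -0.1724  0.0034] 0.32 rot [-1.600e-03 -2.000e-04 -3.568e-01]
t 0.1 shift [-0.3893 -0.3929  0.0037] 0.553 rot [-1.600e-03 -2.000e-04 -3.568e-01]
t 0.1 shift [-0.5343 -0.755   0.1043] 0.931 rot [-1.600e-03 -2.000e-04 -3.568e-01]
```

Careful with the scale: shifts go in shares of 0.8 m and turns go in shares of 2 rad. That gives: -0.2 m / 0.8 = -0.25, -0.02 m / 0.8 = -0.025, -0.357 rad / 2 = -0.1785.

>>> drive_effector --pt "-0.05 -0.0313 -0.025 0 0 -0.05" --pt "-0.1 -0.0625 -0.025 0 0 -0.1" --pt "-0.15 -0.0938 -0.025 0 0 -0.15" --pt "-0.2 -0.125 -0.025 0 0 -0.1785" --pt "-0.25 -0.1563 -0.025 0 0 -0.1785"

```text
clock: 0.6
tcp_pos: [0.4063, 0.42, 0.3236]
orientation: [-0.091, -3.14, 0.001]
contact_force: [1.2, 0.5, 1.0]
grip_width: 0.0856
gripper_force: 0.0
```

Run:
```python
from h import *
go((.47,.1,.30));go((.5,.037,.30))
```

```text
t 0.6 shift [-0.0822 -0.3158  0.0237] 0.327 rot [-0.0004 -0.0003  0.0019]
t 0.6 shift [-0.1158 -0.3769  0.0237] 0.395 rot [-0.0004 -0.0003  0.0019]
```

Converted, -0.235 m / 0.8 = -0.2938, -0.188 m / 0.8 = -0.235.

>>> drive_effector --pt "-0.0188 -0.0588 0 0 0 0" --pt "-0.0375 -0.1175 0 0 0 0" --pt "-0.0563 -0.1763 0 0 0 0" --pt "-0.075 -0.235 0 0 0 0" --pt "-0.0938 -0.2938 0 0 0 0"

```text
clock: 1.1
tcp_pos: [0.4663, 0.1807, 0.3238]
orientation: [-0.094, -3.14, 0.0]
contact_force: [0.7, -0.0, -0.2]
grip_width: 0.0855
gripper_force: 0.0
```

>>> drive_effector --pt "-0.0125 -0.0588 0.0125 0 0 0" --pt "-0.0313 -0.1175 0.025 0 0 0" --pt "-0.05 -0.175 0.03 0 0 0" --pt "-0.05 -0.175 0.03 0 0 0"

```text
clock: 1.5
tcp_pos: [0.4982, 0.0333, 0.2993]
orientation: [-0.111, -3.139, 0.005]
contact_force: [-0.5, 0.9, -0.4]
grip_width: 0.0854
gripper_force: 0.0
```

```bash
python3 - <<'E'
from h import *
o=r.get_obs();c=r.camera_info("wrist");im,d=r.grab_frame("wrist");np.savez("pics/w1.npz",im=im,d=d,**c);cv2.imwrite("pics/c_w.png",im)
R=np.array(c['R']);print(c,-R.T@np.array(c['t']),o['tcp_pos'],d[200,320])
go((.456,-.29,.15))
E
```

```text
{'camera_matrix': array([[309.70691629,   0.        , 319.9517578 ],
       [  0.        , 309.70691629, 200.74419297],
       [  0.        ,   0.        ,   1.        ]]), 'R': array([[ 0.0707368 ,  0.99748996, -0.0031752 ],
       [ 0.94709579, -0.0661634 ,  0.31405726],
       [ 0.31305889, -0.02522263, -0.94939873]]), 't': array([-0.06740937, -0.50929518,  0.22194312])} [0.41763838 0.03914146 0.37044632] [0.49819395 0.03326967 0.29927086] 0.38172755
t 1.55 shift [ 0.0198 -0.3289  0.1499] 0.362 rot [-0.0013 -0.0008 -0.0069]
```

View pics/c_w.png

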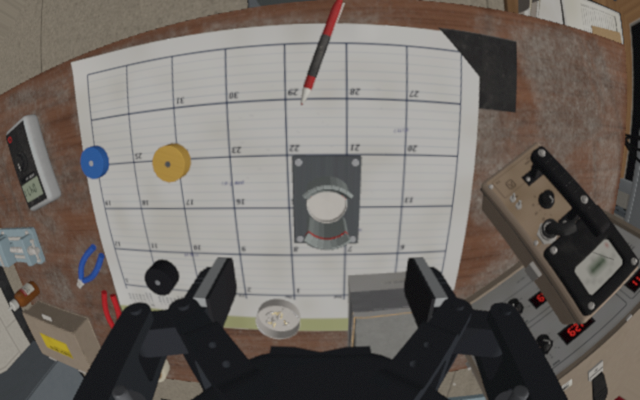

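The wrist view shows the holder upright at (327,203) with the nickel disc at (327,207). Brass is at (171,162), blue at (94,162) and black at (161,277). I'll cast these fisheye rays and compare them with the top view.

Add to h.py:
```python
def fcast(c,uv,z):
    K,R,t=[np.array(c[k]) for k in('camera_matrix','R','t')]
    p=(np.array(uv,float)-K[:2,2])/K[0,0];th=np.hypot(*p)
    d=R.T@np.array([*(p/th*np.sin(th)),np.cos(th)]);o=-R.T@t
    return o+d*(z-o[2])/d[2]
```

Run:
```python
from h import *
c=np.load("pics/w1.npz");im=c['im'];hsv=cv2.cvtColor(im,cv2.COLOR_BGR2HSV)
for n,lo,hi,h,b in(("blue",(100,120,50),(130,255,255),.016,(140,185,70,120)),("brass",(10,90,60),(30,255,255),.022,(135,190,140,200)),("nickel",(0,0,150),(180,255,255),.015,(180,228,300,352))):
    q=np.zeros(im.shape[:2],np.uint8);q[b[0]:b[1],b[2]:b[3]]=cv2.inRange(hsv,lo,hi)[b[0]:b[1],b[2]:b[3]]
    k=max(cv2.findContours(q,0,1)[0],key=cv2.contourArea)
    w=np.array([fcast(c,p[0],h)[:2] for p in k],np.float32)
    print(n,cv2.fitEllipse(k)[0],"minrect",cv2.minAreaRect(w),"circ",cv2.minEnclosingCircle(w))
q=np.zeros(im.shape[:2],np.uint8);q[150:252,288:366]=cv2.inRange(hsv,(0,0,0),(180,255,110))[150:252,288:366]
k=max(cv2.findContours(q,0,1)[0],key=cv2.contourArea)
w=np.array([fcast(c,p[0],.006)[:2] for p in cv2.convexHull(k)],np.float32);print("plate",cv2.minAreaRect(w));print(w[np.argsort(w[:,0])].round(4)[::2].tolist())
```

```text
blue (94.08679962158203, 161.8022003173828) minrect ((0.4543030560016632, -0.2868272066116333), (0.04449622705578804, 0.05657891929149628), 1.2182979583740234) circ ((0.4560208022594452, -0.2866443991661072), 0.02863585390150547)
brass (170.99685668945312, 162.18836975097656) minrect ((0.4692346155643463, -0.15137985348701477), (0.04552051052451134, 0.05548759549856186), 17.731645584106445) circ ((0.4693402051925659, -0.15115387737751007), 0.02805541455745697)
nickel (325.67926025390625, 205.4693145751953) minrect ((0.5416896343231201, 0.036543138325214386), (0.04614074155688286, 0.034778252243995667), 85.9842758178711) circ ((0.5394153594970703, 0.036980170756578445), 0.023652082309126854)
plate ((0.5396955609321594, 0.03646501898765564), (0.08367489278316498, 0.12246732413768768), 86.10387420654297)
[[0.4781000018119812, 0.00019999999494757503], [0.48030000925064087, 0.0658000037074089], [0.4837000072002411, 0.08129999786615372], [0.5343999862670898, -0.005100000184029341], [0.5809000134468079, 0.07559999823570251], [0.592199981212616, -0.0071000000461936], [0.5978999733924866, 0.07259999960660934], [0.6017000079154968, 0.04610000178217888]]
```

Run:
```python
from h import *
go((.471,-.1545,.15),-.065)
```

```text
t 1.55 shift [ 0.0139 -0.1927  0.1497] 0.244 rot [-0.0013 -0.0008 -0.0019]
```

>>> drive_effector --pt "0.0038 -0.0625 0 0 0 0" --pt "0.0075 -0.1125 0.0375 0 0 0" --pt "0.0125 -0.1625 0.075 0 0 0" --pt "0.015 -0.2 0.125 0 0 0" --pt "0.0175 -0.2375 0.1625 0 0 0" --jaw 0.075

```text
clock: 2.05
tcp_pos: [0.4721, -0.1476, 0.1682]
orientation: [-0.091, -3.14, -0.001]
contact_force: [1.2, 1.4, -0.5]
grip_width: 0.075
gripper_force: 0.0
```

>>> drive_effector --pt "0 0 0.0125 0 0 0" --pt "0 0 0.025 0 0 0"

```text
clock: 2.25
tcp_pos: [0.4726, -0.1472, 0.149]
orientation: [-0.094, -3.139, -0.001]
contact_force: [0.5, -0.8, -0.5]
grip_width: 0.075
gripper_force: 0.0
```

Run:
```python
from h import *
go((.471,-.1545,.077),-.065)
c=r.camera_info("wrist");im,d=r.grab_frame("wrist");np.savez("pics/w2.npz",im=im,d=d,**c);cv2.imwrite("pics/d_w.png",im)
```

```text
t 2.25 shift [ 0.0011 -0.0074  0.072 ] 0.072 rot [ 0.0007 -0.0011  0.0051]
```

View pics/d_w.png

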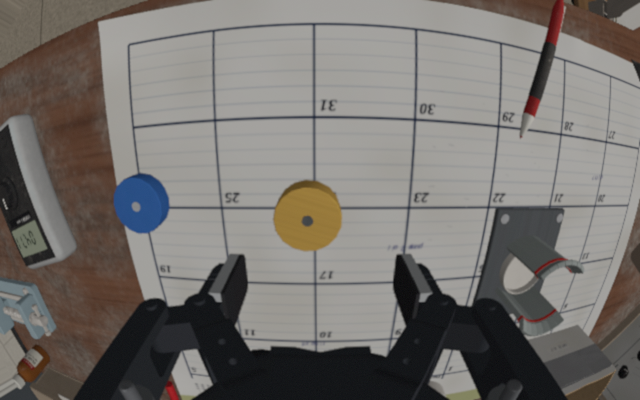

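The brass disc lies between the fingers with its hole at (307,221), and the blue hole is at (136,207). I'll refine both from the hole rays.

Run:
```python
from h import *
c=np.load("pics/w2.npz");g=cv2.cvtColor(c['im'],cv2.COLOR_BGR2GRAY).astype(float)
for u,v,z,s in((307,221,.022,1),(136,207,.016,-1)):
    w=g[v-8:v+9,u-8:u+9]*s;w=np.clip(np.median(w)-w-15,0,None);y,x=np.indices(w.shape)
    p=(u-8+(x*w).sum()/w.sum(),v-8+(y*w).sum()/w.sum());print(p,fcast(c,p,z))
```

```text
(np.float64(307.02656748140276), np.float64(220.58413035777542)) [ 0.47120455 -0.15602908  0.022     ]
(np.float64(135.6076801266825), np.float64(206.40102929532858)) [ 0.45525084 -0.29297112  0.016     ]
```

Converted, 0.072 m / 0.8 = 0.09, -0.008 m / 0.8 = -0.01.

>>> drive_effector --pt "0.0013 -0.01 0.025 0 0 0" --pt "0.0013 -0.01 0.0563 0 0 0" --pt "0.0013 -0.01 0.0813 0 0 0" --pt "0.0013 -0.01 0.09 0 0 0" --pt "0.0013 -0.01 0.09 0 0 0"

```text
clock: 2.8
tcp_pos: [0.4716, -0.1546, 0.0778]
orientation: [-0.091, -3.14, -0.001]
contact_force: [0.3, 0.2, 0.9]
grip_width: 0.0748
gripper_force: 0.0
```

>>> drive_effector --pt "0 0 0 0 0 0" --pt "0 0 0 0 0 0" --pt "0 0 0 0 0 0" --pt "0 0 0 0 0 0" --pt "0 0 0 0 0 0" --jaw 0.04 --force 60

```text
clock: 3.3
tcp_pos: [0.472, -0.1559, 0.0794]
orientation: [0.093, 3.138, 0.0]
contact_force: [-1.8, 1.8, 8.6]
grip_width: 0.0458
gripper_force: 59.9
```

Run:
```python
from h import *
c=r.camera_info("wrist");im,d=r.grab_frame("wrist");np.savez("pics/w3.npz",im=im,d=d,**c);cv2.imwrite("pics/e_w.png",im)
```

```text
(no output)
```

View pics/e_w.png

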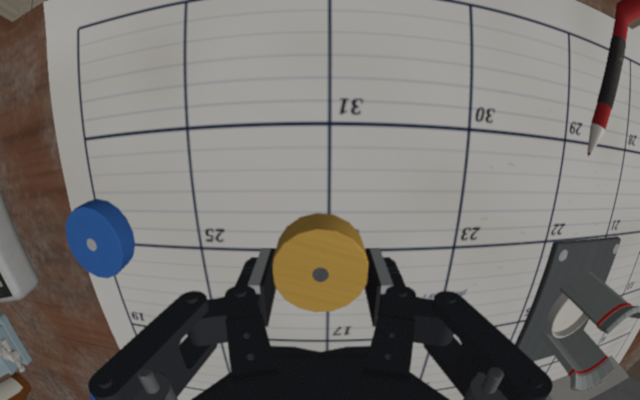

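The brass disc is centred between the pads with its hole at (320,274). I'll measure its offset from the tool now, then lift.

Run:
```python
from h import *
c=np.load("pics/w3.npz");g=cv2.cvtColor(c['im'],cv2.COLOR_BGR2GRAY).astype(float)
u,v=320,274;w=g[v-11:v+12,u-11:u+12];w=np.clip(np.median(w)-w-15,0,None);y,x=np.indices(w.shape)
p=(u-11+(x*w).sum()/w.sum(),v-11+(y*w).sum()/w.sum());print(p,fcast(c,p,.022),fcast(c,p,.022)-r.get_obs()['tcp_pos'])
```

```text
(np.float64(320.0581436699858), np.float64(274.323079658606)) [ 0.47150724 -0.15588236  0.022     ] [-4.75883447e-04  3.78867425e-05 -5.74470813e-02]
```

>>> drive_effector --pt "0 0 -0.0125 0 0 0" --pt "0 0 -0.05 0 0 0" --pt "0 0 -0.1 0 0 0" --pt "0 0 -0.125 0 0 0" --pt "0 0 -0.125 0 0 0"

```text
clock: 3.85
tcp_pos: [0.4727, -0.1564, 0.1812]
orientation: [0.094, 3.134, -0.001]
contact_force: [0.4, 0.9, -3.5]
grip_width: 0.0455
gripper_force: 62.5
```

Run:
```python
from h import *
go((.5385,.0365,.175),-.065)
```

```text
t 3.85 shift [-0.0541  0.1965  0.0065] 0.204 rot [-0.0003  0.0065  0.0049]
```

Converted, 0.197 m / 0.8 = 0.2463, 0.19 m / 0.8 = 0.2375.

>>> drive_effector --pt "-0.0163 0.0613 0 0 0 0" --pt "-0.0325 0.1225 0 0 0 0" --pt "-0.05 0.1838 0 0 0 0" --pt "-0.0688 0.2375 0 0 0 0" --pt "-0.0688 0.2463 0 0 0 0"

```text
clock: 4.35
tcp_pos: [0.5393, 0.045, 0.1771]
orientation: [0.079, 3.14, 0.005]
contact_force: [0.0, 0.4, -3.3]
grip_width: 0.0455
gripper_force: 62.6
```

>>> drive_effector --pt "0 0 0 0 0 0" --pt "0 0 0 0 0 0"

```text
clock: 4.55
tcp_pos: [0.5368, 0.0361, 0.1771]
orientation: [-0.095, -3.138, 0.002]
contact_force: [-0.1, -0.6, -3.0]
grip_width: 0.0461
gripper_force: 62.6
```

Run:
```python
from h import *
go((.540,.0366,.1),-.065)
for n in("wrist","scene"):
    c=r.camera_info(n);im,d=r.grab_frame(n);np.savez("pics/%s4.npz"%n,im=im,d=d,**c)
    if n=="wrist":A=im
    else:B=cv2.resize(im[190:290,250:350],(400,400),interpolation=cv2.INTER_CUBIC)
cv2.imwrite("pics/f.png",np.hstack([cv2.resize(A[150:400,120:520],(400,250)),B[:250]]) if 0 else np.vstack([A[150:400,120:520],B]))
```

```text
t 4.55 shift [-0.0034  0.0008  0.0771] 0.077 rot [-0.0013 -0.002   0.0042]
```

```bash
python3 -c "
import cv2,numpy as np;a=cv2.imread('pics/f.png');cv2.imwrite('pics/f2.png',np.hstack([cv2.copyMakeBorder(a[:250],0,150,0,0,0),a[250:]]))"
```

```text
(no output)
```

View pics/f2.png

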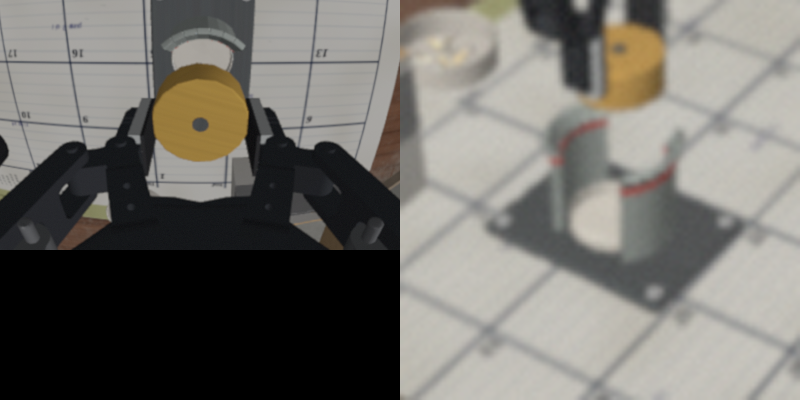

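The hole is still at (320,274) in the wrist frame, so nothing has slipped, and the disc lines up over the bore. The fingers face the slots, so I'll lower it.

Converted, 0.05 m / 0.8 = 0.0625, 0.02 m / 0.8 = 0.025, 0.004 rad / 2 = 0.002.

>>> drive_effector --pt "-0.0038 0.0013 0.0125 0 0 0.002" --pt "-0.0038 0.0013 0.025 0 0 0.002" --pt "-0.0038 0.0013 0.0375 0 0 0.002" --pt "-0.0038 0.0013 0.05 0 0 0.002" --pt "-0.0038 0.0013 0.0625 0 0 0.002"

```text
clock: 5.15
tcp_pos: [0.5405, 0.0381, 0.1267]
orientation: [-0.1, -3.139, 0.0]
contact_force: [-0.5, -0.8, -2.7]
grip_width: 0.0453
gripper_force: 62.6
```

Run:
```python
from h import *
go((.540,.0366,.095),-.065)
```

```text
t 5.15 shift [ 0.0004 -0.0015  0.0317] 0.032 rot [-0.0002 -0.0008  0.0011]
```

Converted, 0.028 m / 0.8 = 0.035, 0.025 m / 0.8 = 0.0313.

>>> drive_effector --pt "0 -0.0013 0.0125 0 0 0" --pt "0 -0.0013 0.0225 0 0 0" --pt "0 -0.0013 0.0313 0 0 0" --pt "0 -0.0013 0.035 0 0 0" --pt "0 -0.0013 0.035 0 0 0"

```text
clock: 5.65
tcp_pos: [0.5406, 0.0372, 0.0995]
orientation: [-0.1, -3.139, 0.0]
contact_force: [-0.7, -0.0, -2.5]
grip_width: 0.0453
gripper_force: 62.6
```

>>> drive_effector --pt "0 0 0.0025 0 0 0" --pt "0 0 0.005 0 0 0"

```text
clock: 5.85
tcp_pos: [0.5411, 0.0373, 0.0962]
orientation: [0.1, 3.139, 0.0]
contact_force: [-0.2, 0.6, -2.0]
grip_width: 0.0454
gripper_force: 62.6
```

Converted, 0.002 m / 0.8 = 0.0025, 0.001 m / 0.8 = 0.0013.

>>> drive_effector --pt "0 0 0.0013 0 0 0" --pt "0 0 0.0025 0 0 0" --pt "0 0 0.0025 0 0 0"

```text
clock: 6.15
tcp_pos: [0.5409, 0.0372, 0.0945]
orientation: [0.1, 3.14, 0.001]
contact_force: [-2.8, -0.5, 3.2]
grip_width: 0.0455
gripper_force: 63.6
```

>>> drive_effector --pt "0 0 0.0013 0 0 0" --pt "0 0 0.0013 0 0 0"

```text
clock: 6.35
tcp_pos: [0.5409, 0.0372, 0.0945]
orientation: [0.101, 3.14, 0.001]
contact_force: [-5.3, -0.0, 14.8]
grip_width: 0.0459
gripper_force: 64.7
```

Contact came at TCP z = 0.0945, as predicted. I'll release.

Converted, -0.001 m / 0.8 = -0.0013.

>>> drive_effector --pt "0 0 -0.0013 0 0 0" --pt "0 0 -0.0013 0 0 0" --pt "0 0 -0.0013 0 0 0" --pt "0 0 -0.0013 0 0 0" --jaw 0.06

```text
clock: 6.75
tcp_pos: [0.5408, 0.0372, 0.0938]
orientation: [0.1, 3.14, 0.0]
contact_force: [0.5, 0.5, 0.2]
grip_width: 0.06
gripper_force: 0.0
```

>>> drive_effector --pt "0 0 -0.0188 0 0 0" --pt "0 0 -0.05 0 0 0" --pt "0 0 -0.1 0 0 0" --pt "0 0 -0.125 0 0 0" --pt "0 0 -0.125 0 0 0"

```text
clock: 7.25
tcp_pos: [0.5427, 0.0373, 0.1979]
orientation: [0.1, 3.133, 0.003]
contact_force: [0.1, 0.4, 0.4]
grip_width: 0.0599
gripper_force: 0.0
```

Run:
```python
from h import *
go((.4553,-.2925,.15),-.065)
c=r.camera_info("wrist");im,d=r.grab_frame("wrist");np.savez("pics/w5.npz",im=im,d=d,**c);cv2.imwrite("pics/g.png",im[120:400,120:520])
```

```text
t 7.25 shift [ 0.0664 -0.3348  0.0468] 0.344 rot [0.002  0.0065 0.0009]
```

View pics/g.png

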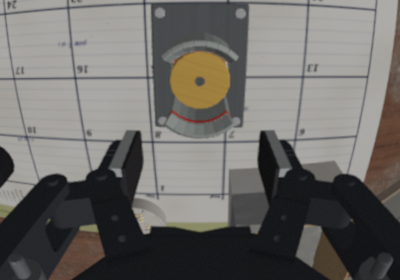

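The brass disc is in the bore and looks flat, with its hole at (320,201). I'll check its height by depth, then go to the blue disc.

Add to h.py:
```python
def fpts(c,pts):
    K,R,t=[np.array(c[k]) for k in('camera_matrix','R','t')];out=[]
    for u,v in pts:
        p=(np.array([u,v],float)-K[:2,2])/K[0,0];th=np.hypot(*p)+1e-9
        d=np.array([*(p/th*np.sin(th)),np.cos(th)]);out.append(R.T@(d/d[2]*c['d'][v,u]-t))
    return np.array(out)
```

Run:
```python
from h import *
c=np.load("pics/w5.npz")
print(fpts(c,[(310,190),(330,190),(310,212),(330,212),(300,201),(341,201)]).round(4),fcast(c,(320,201),.037))
```

```text
[[0.5303 0.0305 0.0378]
 [0.5315 0.0461 0.0372]
 [0.5487 0.0291 0.0374]
 [0.5492 0.045  0.0388]
 [0.5389 0.0219 0.0373]
 [0.541  0.0542 0.0376]] [0.54008551 0.03768384 0.037     ]
```

>>> drive_effector --pt "0.0125 -0.06 0 0 0 0" --pt "0.025 -0.12 0 0 0 0" --pt "0.0375 -0.18 0 0 0 0" --pt "0.05 -0.24 0 0 0 0" --pt "0.0625 -0.3 0 0.001 0.003 0" --jaw 0.075

```text
clock: 7.8
tcp_pos: [0.474, -0.2006, 0.1932]
orientation: [-0.1, -3.132, 0.002]
contact_force: [1.4, -0.1, 0.4]
grip_width: 0.075
gripper_force: 0.0
```

>>> drive_effector --pt "0.0125 -0.0563 0.025 0 0 0" --pt "0.02 -0.1125 0.05 0 0 0" --pt "0.02 -0.1175 0.0588 0 0 0" --pt "0.02 -0.1175 0.0588 0 0 0"

```text
clock: 8.2
tcp_pos: [0.4515, -0.2928, 0.1454]
orientation: [-0.105, -3.13, 0.001]
contact_force: [0.8, 0.4, 0.5]
grip_width: 0.075
gripper_force: 0.0
```

Run:
```python
from h import *
c=r.camera_info("wrist");im,d=r.grab_frame("wrist");np.savez("pics/w6.npz",im=im,d=d,**c)
hsv=cv2.cvtColor(im,cv2.COLOR_BGR2HSV);q=cv2.inRange(hsv,(100,120,50),(130,255,255));q[:,:230]=0;q[:,410:]=0
k=max(cv2.findContours(q,0,1)[0],key=cv2.contourArea);print(cv2.boundingRect(k))
w=np.array([fcast(c,p[0],.016)[:2] for p in k],np.float32);print(cv2.minEnclosingCircle(w),cv2.minAreaRect(w))
x,y,ww,h=cv2.boundingRect(k);g=np.zeros(q.shape,np.uint8);cv2.fillPoly(g,[cv2.convexHull(k)],255);hole=cv2.erode(g,np.ones((13,13)))&~q
m=cv2.moments(hole,True);p=(m['m10']/m['m00'],m['m01']/m['m00']);print("hole",p,m['m00'],fcast(c,p,.016));go((.4553,-.2925,.075),-.065)
```

```text
(289, 190, 67, 66)
((0.45298129320144653, -0.2920354902744293), 0.0250028595328331) ((0.45332804322242737, -0.2914506793022156), (0.04553306847810745, 0.049285754561424255), 71.20378875732422)
hole (321.827868852459, 227.22131147540983) 122.0 [ 0.45546488 -0.29201679  0.016     ]
t 8.25 shift [-0.0033 -0.0009  0.0711] 0.071 rot [-0.0006 -0.0085  0.0005]
```

Brass top measures 37.5 mm (expected 37) and is flat. The blue disc is confirmed at (0.455, -0.292), so I'll descend and grip it.

Converted, 0.068 m / 0.8 = 0.085, 0.067 m / 0.8 = 0.0838, -0.008 rad / 2 = -0.004.

>>> drive_effector --pt "-0.0025 0 0.025 0 -0.002 0" --pt "-0.0038 0 0.0563 0 -0.004 0" --pt "-0.0038 0 0.075 0 -0.004 0" --pt "-0.0038 0 0.0838 0 -0.004 0" --pt "-0.0038 0 0.085 0 -0.004 0"

```text
clock: 8.75
tcp_pos: [0.456, -0.2913, 0.0787]
orientation: [0.098, 3.139, -0.002]
contact_force: [0.4, 0.0, 1.5]
grip_width: 0.0751
gripper_force: 0.0
```

>>> drive_effector --pt "0 0 0 0 0 0" --pt "0 0 0 0 0 0" --pt "0 0 0 0 0 0" --pt "0 0 0 0 0 0" --pt "0 0 0 0 0 0" --jaw 0.04 --force 50

```text
clock: 9.25
tcp_pos: [0.4564, -0.2925, 0.0805]
orientation: [0.1, 3.136, -0.004]
contact_force: [-1.1, 1.1, 6.1]
grip_width: 0.0452
gripper_force: 50.0
```

Run:
```python
from h import *
c=r.camera_info("wrist");im,d=r.grab_frame("wrist");np.savez("pics/w7.npz",im=im,d=d,**c);cv2.imwrite("pics/i.png",im[120:400,120:520])
hsv=cv2.cvtColor(im,cv2.COLOR_BGR2HSV);q=cv2.inRange(hsv,(100,120,50),(130,255,255));q[:,:230]=0;q[:,410:]=0
k=max(cv2.findContours(q,0,1)[0],key=cv2.contourArea);print(cv2.boundingRect(k))
g=np.zeros(q.shape,np.uint8);cv2.fillPoly(g,[cv2.convexHull(k)],255);hole=cv2.erode(g,np.ones((13,13)))&~q
m=cv2.moments(hole,True);p=(m['m10']/m['m00'],m['m01']/m['m00']);X=fcast(c,p,.016);print("hole",p,m['m00'],X,X-r.get_obs()['tcp_pos'])
```

```text
(274, 212, 93, 91)
hole (320.0857142857143, 266.07142857142856) 210.0 [ 0.45549414 -0.29261658  0.016     ] [-0.00092824 -0.00011802 -0.06451084]
```

View pics/i.png

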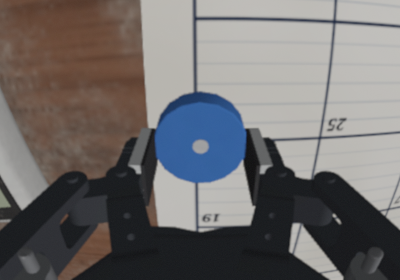

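The blue disc is held centrally with its hole at (320,266). I'll lift it and carry it to the holder.

Converted, -0.115 m / 0.8 = -0.1438, -0.08 m / 0.8 = -0.1.

>>> drive_effector --pt "0 0 -0.0125 0 0 0" --pt "0 0 -0.05 0 0 0" --pt "0 0 -0.1 0 0 0" --pt "0 0 -0.1438 0 0 0" --pt "0 0 -0.1438 0 0 0"

```text
clock: 9.8
tcp_pos: [0.4578, -0.2938, 0.1996]
orientation: [0.101, 3.129, -0.009]
contact_force: [0.4, -0.8, -0.2]
grip_width: 0.0447
gripper_force: 51.4
```

Run:
```python
from h import *
go((.5408,.0372,.19),-.065)
```

```text
t 9.8 shift [-0.0613  0.3357  0.0085] 0.341 rot [-0.0052  0.0109  0.0004]
```

Converted, 0.24 m / 0.8 = 0.3, 0.192 m / 0.8 = 0.24.

>>> drive_effector --pt "-0.0113 0.06 0 0 0 0" --pt "-0.0225 0.12 0 0 0 0" --pt "-0.0338 0.18 0 0 0 0" --pt "-0.045 0.24 0 0 0 0" --pt "-0.0563 0.3 0 0 0 0"

```text
clock: 10.3
tcp_pos: [0.5157, -0.0536, 0.1938]
orientation: [0.101, 3.138, -0.003]
contact_force: [1.1, -0.6, -0.6]
grip_width: 0.0454
gripper_force: 51.4
```

>>> drive_effector --pt "-0.0125 0.0588 0 0 0 0" --pt "-0.02 0.1125 0.0038 0 0 0" --pt "-0.02 0.12 0.0075 0 0.002 0" --pt "-0.02 0.12 0.0075 0 0.002 0" --pt "-0.02 0.12 0.0075 0 0.002 0"

```text
clock: 10.8
tcp_pos: [0.5375, 0.0379, 0.1874]
orientation: [-0.102, -3.137, 0.004]
contact_force: [-0.8, -0.1, -0.5]
grip_width: 0.045
gripper_force: 51.5
```

Run:
```python
from h import *
go((.5408,.0372,.125),-.065)
c=r.camera_info("wrist");im,d=r.grab_frame("wrist")
hsv=cv2.cvtColor(im,cv2.COLOR_BGR2HSV);q=cv2.inRange(hsv,(100,120,50),(130,255,255));q[:,:230]=0;q[:,410:]=0
k=max(cv2.findContours(q,0,1)[0],key=cv2.contourArea);print(cv2.boundingRect(k))
```

```text
t 10.8 shift [-0.0035 -0.0003  0.0624] 0.063 rot [-0.003  -0.0027 -0.0002]
(274, 212, 93, 90)
```

Converted, 0.06 m / 0.8 = 0.075, 0.057 m / 0.8 = 0.0713, -0.002 rad / 2 = -0.001.

>>> drive_effector --pt "-0.0038 0 0.0188 0 -0.001 0" --pt "-0.0038 0 0.0375 0 -0.001 0" --pt "-0.0038 0 0.0563 0 -0.001 0" --pt "-0.0038 0 0.0713 0 -0.001 0" --pt "-0.0038 0 0.075 0 -0.001 0"

```text
clock: 11.35
tcp_pos: [0.54, 0.0376, 0.1265]
orientation: [-0.104, -3.138, 0.005]
contact_force: [-0.1, -0.3, -0.4]
grip_width: 0.0451
gripper_force: 51.5
```

>>> drive_effector --pt "0 0 0.0025 0 0 0" --pt "0 0 0.005 0 0 0" --pt "0 0 0.0075 0 0 0" --pt "0 0 0.0075 0 0 0"

```text
clock: 11.75
tcp_pos: [0.5409, 0.0391, 0.1217]
orientation: [0.1, 3.14, -0.003]
contact_force: [-0.8, -0.0, -1.4]
grip_width: 0.0452
gripper_force: 51.5
```

Converted, 0.003 m / 0.8 = 0.0038, 0.002 m / 0.8 = 0.0025.

>>> drive_effector --pt "0 -0.0013 0.0013 0 0 0" --pt "0 -0.0013 0.0025 0 0 0" --pt "0 -0.0013 0.0038 0 0 0" --pt "0 -0.0013 0.0038 0 0 0"

```text
clock: 12.15
tcp_pos: [0.5407, 0.0381, 0.1185]
orientation: [-0.1, -3.14, 0.003]
contact_force: [0.2, 0.2, -0.9]
grip_width: 0.0451
gripper_force: 51.5
```

>>> drive_effector --pt "0 0 0.0013 0 0 0" --pt "0 0 0.0013 0 0 0"

```text
clock: 12.35
tcp_pos: [0.5408, 0.0381, 0.1176]
orientation: [-0.1, -3.14, 0.003]
contact_force: [0.5, 0.5, 0.5]
grip_width: 0.0448
gripper_force: 51.6
```

Converted, 0.001 m / 0.8 = 0.0013.

>>> drive_effector --pt "0 0 0.0013 0 0 0" --pt "0 0 0.0013 0 0 0"

```text
clock: 12.55
tcp_pos: [0.5409, 0.038, 0.1175]
orientation: [-0.1, -3.14, 0.002]
contact_force: [-3.1, 0.4, 9.8]
grip_width: 0.0452
gripper_force: 52.6
```

>>> drive_effector --pt "0 0 0 0 0 0" --pt "0 0 0 0 0 0" --pt "0 0 0 0 0 0" --pt "0 0 0 0 0 0" --jaw 0.06

```text
clock: 12.95
tcp_pos: [0.5408, 0.038, 0.1165]
orientation: [-0.1, -3.14, 0.003]
contact_force: [0.2, -0.4, 0.8]
grip_width: 0.0602
gripper_force: 0.0
```

>>> drive_effector --pt "0 0 -0.0188 0 0 0" --pt "0 0 -0.05 0 0 0" --pt "0 0 -0.1 0 0 0" --pt "0 0 -0.125 0 0 0" --pt "0 0 -0.125 0 0 0"

```text
clock: 13.45
tcp_pos: [0.5425, 0.0383, 0.2196]
orientation: [0.1, 3.134, -0.001]
contact_force: [0.5, 0.7, 0.3]
grip_width: 0.0601
gripper_force: 0.0
```

Run:
```python
from h import *
c=r.camera_info("wrist");im,d=r.grab_frame("wrist");c['d']=d
hsv=cv2.cvtColor(im,cv2.COLOR_BGR2HSV);q=cv2.inRange(hsv,(100,120,50),(130,255,255));q[:,:230]=0;q[:,410:]=0;q[300:]=0
k=max(cv2.findContours(q,0,1)[0],key=cv2.contourArea);x,y,w,h=cv2.boundingRect(k);print(x,y,w,h)
u,v=x+w//2,y+h//2;a=w//3;b=h//3
print(fpts(c,[(u-a,v),(u+a,v),(u,v-b),(u,v+b)]).round(4),fcast(c,(u,v),.053))
s,_=r.grab_frame("scene");cv2.imwrite("pics/j.png",np.hstack([im[100:300,220:420].repeat(2,0).repeat(2,1),cv2.resize(s[190:290,250:350],(400,400),interpolation=cv2.INTER_CUBIC)]))
```

```text
291 167 59 59
[[0.5361 0.0234 0.0541]
 [0.5383 0.0538 0.0532]
 [0.5213 0.0396 0.0547]
 [0.5534 0.0376 0.0541]] [0.53742831 0.03858673 0.053     ]
```

View pics/j.png

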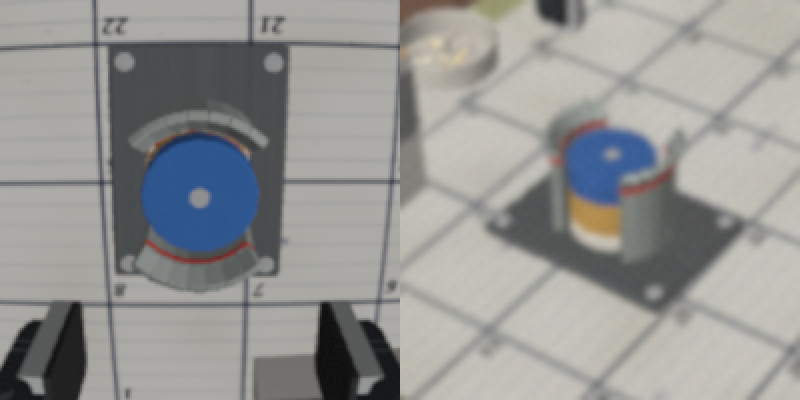

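The stack is flat, blue on brass, with the top level with the red line (about 54 mm by depth, 53 expected). The gripper is clear of it, so I'll hand in.

```bash
python3 -c "
from bench import r
print(r.hand_in())"
```

```text
the job is handed in; nothing more can be done
None
```

The job is handed in at about 13.5 s: brass then blue lie flat on the nickel check disc, with the top level with the red line (about 54 mm by depth against 53), and the black disc was not touched.

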